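# Run the lids of a fittings case shut and lock it

### The arm

A 6-joint arm with a two-finger parallel gripper is mounted at the origin on the work surface; the furniture and walls round the work are solid. World frame = base frame: x ahead of the robot, y to its left, z up, the work surface at z = 0. Lengths are in mm, angles in rad, forces in N, time in s.
With the tool pointing down it reaches from about 375 to 975 mm from the base axis. Payload 3.8 kg.
Tool frame: the origin (TCP) lies midway between the tips of the shut fingers; the grasp point (between the pads) lies 19 mm behind it; z points along the fingers, y is the line along which they close (so a half turn about z gives the same grasp; the last joint's range is limited). The gripper opens to 88 mm and grips with 3 to 60 N. Pads are 18 mm wide; open, the fingers measure 123 mm over their backs; the gripper's body (75 mm by 187 mm) begins 45 mm behind the grasp point.
Start: joints at [1.29, 0.264, 1.604, -0, 1.274, -0.037], TCP at [162.938, 655.034, 238.706] pointing down, gripper open.
Joint ranges: [-2.63, 2.63], [-0.94, 2.18], [0.31, 2.57], [-1.31, 4.45], [0, 2.66], [-2.55, 2.55]. Speed limits (rad/s): [2.57, 2.57, 3.14, 3.14, 3.14, 3.14].

### API

Orientations are given as a rotation vector (axis times angle).
In Python, from rig import sensors, cams, order, models gives the robot as it stands. The module is installed in compiled form; this text tells all that it offers.
- The arm moves only by the tool drive_tool, never from a script. Its argument "targets" is a list of rows, each a list of 2 entries, a list of its own where there are three numbers: the shift along the tool's x, y, z in units of 0.04 m (1.0 is 0.04 m), then the turn about the tool's z in units of 4 degrees (1.0 is 4 degrees). A call has 1 to 20 rows; each row shifts and turns the commanded pose from where the row before left it, along the tool's axes as they then stand; what a row does not reach is not made up. A row lasts 1/8 s, in which the tool goes at most 62.5 mm and 10.7 degrees, less where a joint would pass 70% of its speed; a pose out of reach is approached as far as the arm can. A call with a number of a shift or a turn outside -1 to 1 is refused whole. A call with a gripper value outside its range is refused whole. "claw" is the opening, from 0 (shut) to 1 (fully open), set as the call begins (left out, the last holds). The fingers move at their own pace and stop on an object; "grip_force" is the grip in N (left out, the last holds). Time passes only in rows, so rows that do not move let the fingers close. It gives the time, the measured TCP pose, the force, the opening and the grip force at its end, in the units of the state.
- sensors.get_state(): the state, without advancing time (a new reading comes with each control period).
- cams.get_image(name): name is "scene" or "top" or "wrist"; returns the picture (384x512x3 uint8, red, green, blue); there is no depth.
- cams.camera_info(name): a dict with "K" (3x3 intrinsics, pixels), "cam_to_world" (4x4, takes a point from camera to world coordinates); the wrist camera has in their place "tool_from_camera" (4x4, takes a point from camera to tool coordinates, whose origin is the TCP and whose axes are the flange's). Camera axes: x right, y up, looking along -z (the intrinsics and any distortion apply to the point x, -y, -z); pixel columns grow to the right and rows downward; lengths in mm; the calibration is good to about 2 mm. A picture is of the moment at which its call begins: read the wrist's pose just before it. camera_info takes no time and is no camera call.
- order.finish_job(): hands the job in; it is judged then, once.
Trained networks look in the newest picture that a camera, given by its name, has taken for a name from the list of things; names that differ only in an ending like _2 or _b are one class to them, and where a whole thing is asked for, a point or a joint stands for the part that bears it (a point fixed in the world has none). Each returns a list of dicts, best first, with "conf" (0 to 1); they miss things now and then, are a little off and sometimes report something else, mostly with a low value. They report only what shows in the picture. A call takes as long as a camera call.
- models.search_frame(camera, query): "centre" ([row, column] in pixels, amid what is visible of it).
- models.silhouettes(camera, query): "mask" (384x512 bool, what is visible of it) and "centre" ([row, column] in pixels, amid what is visible of it).
- models.spot_point(camera, query): "centre" ([row, column] in pixels: a listed point, or the origin of a listed thing).
The state is a dict: "time": time; "joints": joint angles; "qd": joint speeds; "joint_efforts": joint torques, N m; "tool_pos": TCP position; "orientation": TCP orientation; "wrist_force": force on the tool from outside, world axes, zero at the start; "wrist_torque": the same for the moment, N m; "finger_gap": finger opening in mm; "grip_force": force on a finger pad.
Only numpy, scipy, OpenCV 4.12 (cv2) and the standard library are available. Lean on these libraries where they do the work, as an engineer would, in place of code of your own. Each camera call takes 0.05 s, during which the arm holds its last target. There are 200 camera calls.

### The job

The lids of the long fittings case have been left ajar. With the fingertips run lightly along the row, starting on the plain deck at the robot's right, so that the five lids go down one after another from their hinges until all lie flush; only then push the locking bar by its upright ridge, to the left along the front edge, until it meets its stop. Be gentle, pick nothing up, leave the case where it stands and do not disturb the things around it.

Things in the scene. Friction and masses are not known exactly. Their poses are not given: they have to be found in the camera images.
- case: long low grey plastic case, loose on the table, about 0.75 kg, 244 mm long (its y), 62 mm deep (x from -36 to +26 mm), 39 mm high. Origin: underside, below the middle of the row of lids. Its +x points to its back, away from the robot, +y along the row to the robot's left (turned up to 0.3 rad). Five white lids, middles at x = 0, y = -80, -40, 0, 40, 80 mm; dark locking bar along its front edge
- deck (a point): centre of the top of the plain deck at the case's -y end (robot's right), 39 mm above the table: solid, 21 mm long (y) and 48 mm wide, level with the tops of the shut lids, so that fingertips can glide from it along the lids
- far_deck (a point): centre of the top of the like deck at the +y end (robot's left), past the last lid, also 39 mm above the table
- lid1 (a joint): angle of lid 1 of 5 counted from the case's -y end (robot's right): 0 is shut and flush, positive is open (rad). 44 mm (x) by 38 mm (y), 3 mm thick, hinged on its -y edge (19 mm before its middle, 36 mm high): its free +y edge stands up like a wedge. Light friction (0.006 N m), stays where left, no catch. Fingertips gliding in +y at shut-lid height ride it down
- lid2 (a joint): angle of lid 2 of 5 counted from the case's -y end (robot's right): 0 is shut and flush, positive is open (rad). As lid 1.
- lid3 (a joint): angle of lid 3 of 5 counted from the case's -y end (robot's right): 0 is shut and flush, positive is open (rad). As lid 1.
- lid4 (a joint): angle of lid 4 of 5 counted from the case's -y end (robot's right): 0 is shut and flush, positive is open (rad). As lid 1.
- lid5 (a joint): angle of lid 5 of 5 counted from the case's -y end (robot's right): 0 is shut and flush, positive is open (rad). As lid 1.
- lock (a joint): travel (m) of the locking bar along the case's +y: 0 fully back, 0.018 at its stop, where five tongues lie over the tabs on the lids' front edges and hold them shut. About 1.2 N pushes it; it stays where left. The tongues lie between x = -33 and -23 mm of the case and reach 44 mm above the table
- ridge (a point): top of the upright push ridge at the -y end of the locking bar (moves with it), 56 mm above the table; ridge 8 mm square from above, standing up from 35 mm. With the bar back it is at x = -29.5, y = -102 mm of the case. On the same line a fixed block 44 mm high stands at y = -122 to -116 mm; the lip in front is 35 mm high
- atomiser_1: bystander: the black-capped slim glass atomiser, upright, 18 mm across, 80 mm tall, near the case's front; origin at the centre of its underside
- atomiser_2: bystander: the grey-capped slim glass atomiser, upright, 18 mm across, 80 mm tall, near the case's front; origin at the centre of its underside
- crimp_tin: bystander: flat round tin, 59 mm across, 26 mm high, off the far end (+y) of the case; origin at the centre of its underside
- dropper_09: bystander: amber dropper bottle with black bulb, upright, 39 mm across, 102 mm tall, close behind the case; origin at the centre of its underside
- marker: bystander: capped marker pen lying down, 122 mm long (its y), 12 mm thick, just behind the case; origin at the centre of its underside
- beaker: bystander: small beaker, 47 mm across, 55 mm tall, to the robot's right; origin at the centre of its underside
- label_roll: bystander: roll of blank labels lying flat, 64 mm across, 26 mm high, to the robot's left; origin at the centre of its underside

How it is judged (in metres and radians):
On the way, in this order (a step that is already met when the one before it is completed fails the run):
1. the first lid (at the robot's right) is shut while the third and the last still stand open (value of joint lid1 below 0.05 rad and value of joint each of lid3, lid5 above 0.15 rad), for 0.05 s.
2. the first three lids are shut while the last still stands open (value of joint each of lid1, lid2, lid3 below 0.05 rad and value of joint lid5 above 0.15 rad), for 0.05 s.
3. all five lids are shut, the locking bar still back (value of joint each of lid1, lid2, lid3, lid4, lid5 below 0.05 rad and value of joint lock below 0.008 m), for 0.2 s.
4. the locking bar is at its stop (value of joint lock above 0.0165 m), for 0.2 s.
At the end, for the whole second after the job is handed in: all five lids within 0.05 rad of shut, the locking bar within 1.5 mm of its stop, the case standing flat and at rest within 30 mm of where it stood (value of joint each of lid1, lid2, lid3, lid4, lid5 below 0.05 rad and value of joint lock above 0.0165 m and linear speed of case below 0.01 m/s and angle between case's own z axis and vertical below 0.1 rad and distance of case from where it was at the start of the episode below 0.03 m); the robot touches nothing.
It fails at once if the locking bar is pushed across while a lid stands open (value of joint lock above 0.009 m and value of joint any of lid1, lid2, lid3, lid4, lid5 above 0.1 rad).
It fails at once if the case is pressed with more than 25 N (contact force between the fingers and case above 25 N).
It fails at once if the case is lifted, tipped or shoved more than 30 mm (height (world z) of case above 0.008 m or angle between case's own z axis and vertical above 0.15 rad or distance of case from where it was at the start of the episode above 0.03 m).
It fails at once if a bystander is moved more than 25 mm (distance of any of atomiser_1, atomiser_2, crimp_tin, dropper_09, marker, beaker, label_roll from where it was at the start of the episode above 0.025 m).
It also fails if it takes over 48 s, if anything falls off the work surface, if the arm or the gripper's body presses on something with over 40 N, if the wrist force passes 120 N, or if a joint passes its speed limit or range.

## Working session

There is one attempt and no reset: what is moved stays moved. The work goes in short steps, Python scripts to look and compute and a tool call to move; the robot and the scene stay as the last step left them, time stands still between calls to the robot, and variables do not carry over. Pictures are saved under pics/ and viewed, at most 10 in all, crops included, and the job is handed in when it is done.

Besides the shell and the picture viewer there is one more tool, called after ">>>" as name([rows], argument=value, ...), one row to a line, values as JSON. drive_tool: Moves the arm, as the interface text tells. Shifts and turns lie within -1 to 1; 1 stands for 0.04 m of shift or 4 degrees of turn. Its arguments: {"type":"object","properties":{"targets":{"type":"array","items":{"type":"array"}},"claw":{"type":"number"},"grip_force":{"type":"number"}},"required":["targets"]}

```bash
mkdir -p pics; cat > h.py <<'E'
import numpy as np, cv2
from rig import sensors, cams, order, models
from scipy.spatial.transform import Rotation as R
def ray(cam,rc,st=None):
    i=cams.camera_info(cam);K=np.array(i["K"])
    d=i.get("dist",i.get("distortion"))
    p=cv2.undistortPoints(np.array([[[rc[1],rc[0]]]],float),K,None if d is None else np.array(d,float))[0,0]
    v=np.array([p[0],-p[1],-1.])
    if "cam_to_world" in i: T=np.array(i["cam_to_world"])
    else:
        st=st or sensors.get_state();W=np.eye(4);W[:3,:3]=R.from_rotvec(st["orientation"]).as_matrix();W[:3,3]=st["tool_pos"];T=W@np.array(i["tool_from_camera"])
    return T[:3,3],T[:3,:3]@v
def onz(cam,rc,z,st=None):
    o,v=ray(cam,rc,st);return o+v*(z-o[2])/v[2]
def save(im,n): cv2.imwrite("pics/"+n,im[:,:,::-1])
E
python3 - <<'E'
from h import *
s=sensors.get_state();print(s)
for c in("scene","top"):
    print(c,{k:np.round(v,2).tolist() if k!='x' else 0 for k,v in cams.camera_info(c).items()})
    im=cams.get_image(c);save(im,c+"0.png")
    for q,z in(("case",0),("deck",39),("far_deck",39),("ridge",56)):
        for r in models.spot_point(c,q)[:2]: print(c,q,round(r["conf"],2),np.round(r["centre"]),np.round(onz(c,r["centre"],z),1))
    for q in ("atomiser_1","crimp_tin","dropper_09","marker","beaker","label_roll"):
        for r in models.spot_point(c,q)[:2]: print(c,q,round(r["conf"],2),np.round(r["centre"]),np.round(onz(c,r["centre"],0),1))
print(cams.camera_info("wrist"))
E
```

```text
{'time': 0.0, 'joints': array([ 1.29008151e+00,  2.64743958e-01,  1.60534252e+00, -1.70901981e-05,
        1.27370921e+00, -3.69388466e-02]), 'qd': array([-2.19162922e-04, -2.09783540e-03,  4.21713410e-04,  2.82746886e-03,
       -6.37560261e-04, -6.65837000e-05]), 'joint_efforts': array([ 7.36668198e-05, -5.02118003e+01, -3.56870055e+01,  7.31369038e-02,
        2.93395319e-02, -1.84151831e-04]), 'tool_pos': array([162.76200245, 654.35995465, 237.41120792]), 'orientation': array([-0.38192649, -3.11795399,  0.00342066]), 'wrist_force': array([-0.42648917, -0.64468276, -0.8460131 ]), 'wrist_torque': array([ 0.03409436, -0.01079672,  0.01079998]), 'grip_force': 0.0, 'finger_gap': 88.15072769204637}
scene {'K': [[347.09, 0.0, 262.27], [0.0, 347.09, 189.21], [0.0, 0.0, 1.0]], 'cam_to_world': [[0.55, 0.52, -0.65, -134.85], [-0.84, 0.34, -0.43, -388.4], [-0.0, 0.78, 0.63, 612.89], [0.0, 0.0, 0.0, 1.0]]}
scene case 0.8 [192. 236.] [451.9  86.9   0. ]
scene deck 0.76 [198. 270.] [445.3 -30.1  39. ]
scene far_deck 0.75 [172. 204.] [438.2 186.8  39. ]
scene far_deck 0.65 [199. 268.] [439.7 -28
[... 1042 characters left out ...]
. 244.] [501.7  13.    0. ]
top marker 0.67 [171. 206.] [505.7 120.    0. ]
top beaker 0.61 [236. 370.] [ 325.7 -342.6    0. ]
top label_roll 0.9 [222. 140.] [358.7 301.6   0. ]
{'K': array([[325.49952309,   0.        , 258.93208297],
       [  0.        , 325.49952309, 189.41497205],
       [  0.        ,   0.        ,   1.        ]]), 'tool_from_camera': array([[ 1.41489053e-04,  9.66700317e-01,  2.55911074e-01,
         6.61961351e+01],
       [ 9.99999948e-01, -2.10784007e-04,  2.43349845e-04,
         4.82591501e-01],
       [ 2.89188334e-04,  2.55911026e-01, -9.66700296e-01,
        -1.45614081e+02],
       [ 0.00000000e+00,  0.00000000e+00,  0.00000000e+00,
         1.00000000e+00]])}
```

```bash
python3 - <<'E'
import cv2,numpy as np
a=cv2.imread("pics/top0.png")[140:250,120:290];b=cv2.imread("pics/scene0.png")[130:240,130:300]
cv2.imwrite("pics/c0.png",np.hstack([cv2.resize(x,None,fx=2.35,fy=2.35,interpolation=3) for x in(a,b)]))
E
```

```text
(no output)
```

View pics/c0.png

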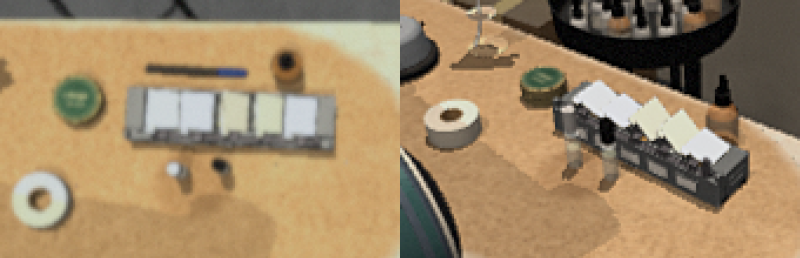

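>>> drive_tool([
  [[-0.7, -0.86, 0], 0],
  [[-0.7, -0.86, 0], 0],
  [[-0.7, -0.86, 0], 0],
  [[-0.7, -0.86, 0], 0],
  [[-0.7, -0.86, 0], 0],
  [[-0.7, -0.86, 0], 0],
  [[-0.7, -0.86, 0], 0],
  [[-0.7, -0.86, 0], 0],
  [[-0.7, -0.86, 0], 0],
  [[-0.7, -0.86, 0], 0],
  [[-0.7, -0.86, 0], 0],
  [[-0.7, -0.86, 0], 0],
  [[-0.7, -0.86, 0], 0],
  [[-0.7, -0.86, 0], 0],
  [[-0.7, -0.86, 0], 0],
  [[0, 0, 0], -1],
  [[0, 0, 0], -1],
  [[0, 0, 0], -1],
  [[0, 0, 0], 0],
  [[0, 0, 0], 0],
], claw=0)

```text
time: 3.6
tool_pos: [446.0, 52.9, 238.8]
orientation: [0.056, 3.141, 0.0]
wrist_force: [-0.9, -0.1, -0.5]
finger_gap: 0.3
grip_force: 0.0
```

The crops show the case running left–right. In the left crop the plain deck is at about (320,115) and the far deck at (140,115). All five lids are ajar, with lids 2 and 3 steepest. The dropper is behind the right end, and the atomisers are in front of the middle. Next I'll look with the wrist camera.

```bash
cat > look.py <<'E'
from h import *
import sys
s=sensors.get_state();im=cams.get_image("wrist");save(im,sys.argv[1])
print(np.round(s["tool_pos"],1),s["orientation"])
for q,z in(("deck",39),("far_deck",39),("ridge",56),("case",0),("dropper_09",0),("atomiser_1",0),("crimp_tin",0)):
    for r in models.spot_point("wrist",q)[:2]: print(q,round(r["conf"],2),np.round(r["centre"],1),np.round(onz("wrist",r["centre"],z,s),1))
E
python3 look.py w1.png
```

```text
[446.   52.9 238.8] [5.57443605e-02 3.14084507e+00 5.09585179e-05]
deck 0.68 [165.6 184.2] [442.  -26.9  39. ]
deck 0.22 [208.3 321.2] [495.6 121.2  39. ]
far_deck 0.96 [171.2 390.1] [456.  195.1  39. ]
ridge 0.79 [145.7 187.2] [418.8 -17.9  56. ]
case 0.71 [167.  284.1] [455.   83.4   0. ]
case 0.37 [142.1 187.1] [421.2 -30.2   0. ]
dropper_09 0.66 [211.3 234.7] [508.8  21.1   0. ]
dropper_09 0.56 [170.6 390.4] [463.9 211.1   0. ]
atomiser_1 0.87 [114.7 289.5] [394.   90.5   0. ]
atomiser_1 0.55 [106.9 335.6] [387.1 143.4   0. ]
crimp_tin 0.85 [170.9 436.8] [466.2 266.9   0. ]
```

View pics/w1.png

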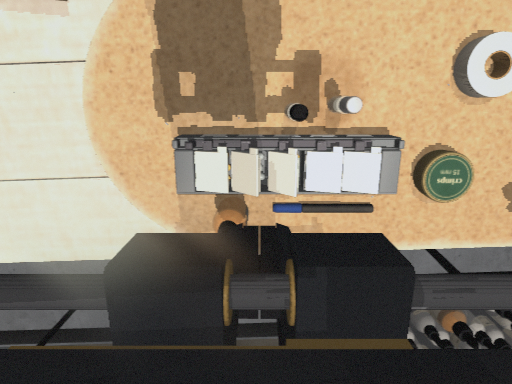

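The picture is upside-down relative to the world (robot at the top). The deck is at about row 171, col 185, the far deck at (171,390), the ridge at (146,187), and the dropper at (215,232). The case's edges run parallel to the image rows, so the tool is already aligned with it. I'll move to above the deck.

>>> drive_tool([
  [[0, -0.29, 0.55], 0],
  [[0, -0.29, 0.55], 0],
  [[0, -0.29, 0.55], 0],
  [[0, -0.29, 0.55], 0],
  [[0, -0.29, 0.55], 0],
  [[0, -0.29, 0.55], 0],
  [[0, -0.29, 0.55], 0],
  [[0, -0.29, 0.55], 0],
  [[0, 0, 0], 0],
  [[0, 0, 0], 0],
])

```text
time: 5.25
tool_pos: [443.3, -39.7, 63.4]
orientation: [0.054, 3.14, 0.0]
wrist_force: [-0.5, -0.2, -0.3]
finger_gap: 0.4
grip_force: 0.0
```

```bash
python3 look.py w2.png
```

```text
[443.3 -39.7  63.4] [5.43310081e-02 3.14036658e+00 1.13561187e-04]
deck 0.94 [229.5 277.6] [445.8 -28.8  39. ]
ridge 0.74 [187.2 300.4] [417.3 -18.1  56. ]
case 0.55 [210.7 442.4] [451.8  84.6   0. ]
atomiser_1 0.79 [116.8 466.8] [390.   93.1   0. ]
```

View pics/w2.png

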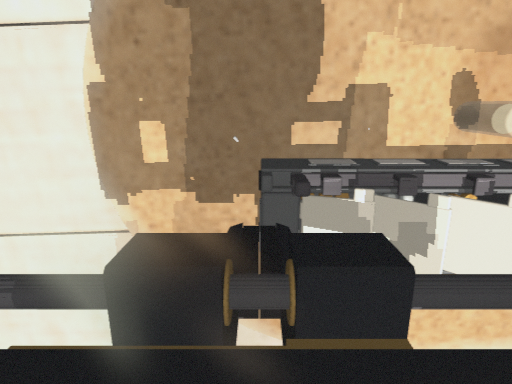

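The fingertips (cols 228–292, row 228) hover over the deck (cols 262–300), and the ridge is at (187,300). This agrees with the earlier estimate to about 3 mm. I'll lower onto the deck, reading the force.

>>> drive_tool([
  [[0, 0, 0.2], 0],
  [[0, 0, 0.2], 0],
  [[0, 0, 0.1], 0],
  [[0, 0, 0], 0],
  [[0, 0, 0], 0],
])

```text
time: 6.28
tool_pos: [442.9, -39.9, 42.7]
orientation: [0.054, 3.141, 0.0]
wrist_force: [-0.4, 0.2, -0.4]
finger_gap: 0.4
grip_force: 0.0
```

>>> drive_tool([
  [[0, 0, 0.05], 0],
  [[0, 0, 0], 0],
  [[0, 0, 0], 0],
])

```text
time: 6.65
tool_pos: [442.8, -39.8, 40.8]
orientation: [0.054, 3.141, -0.0]
wrist_force: [0.4, -0.1, 0.2]
finger_gap: 0.5
grip_force: 0.0
```

>>> drive_tool([
  [[0, 0, 0.025], 0],
  [[0, 0, 0], 0],
  [[0, 0, 0], 0],
])

```text
time: 7.02
tool_pos: [442.8, -39.8, 39.7]
orientation: [-0.054, -3.141, 0.0]
wrist_force: [-0.6, 0.4, -0.2]
finger_gap: 0.1
grip_force: 0.0
```

>>> drive_tool([
  [[0, 0, 0.015], 0],
  [[0, 0, 0], 0],
  [[0, 0, 0], 0],
])

```text
time: 7.4
tool_pos: [442.9, -39.9, 39.4]
orientation: [0.054, 3.141, -0.0]
wrist_force: [-1.5, 0.7, 4.9]
finger_gap: 0.6
grip_force: 2.4
```

>>> drive_tool([
  [[0, 0.15, 0], 0],
  [[0, 0.15, 0], 0],
  [[0, 0.15, 0], 0],
  [[0, 0.15, 0], 0],
  [[0, 0, 0], 0],
])

```text
time: 8.02
tool_pos: [444.0, -15.1, 39.4]
orientation: [0.053, 3.14, 0.001]
wrist_force: [1.2, -2.0, 6.0]
finger_gap: 0.5
grip_force: 2.6
```

>>> drive_tool([
  [[0, 0.15, 0], 0],
  [[0, 0.15, 0], 0],
  [[0, 0.15, 0], 0],
  [[0, 0.15, 0], 0],
  [[0, 0.15, 0], 0],
  [[0, 0, 0], 0],
])

```text
time: 8.78
tool_pos: [444.9, 14.8, 39.4]
orientation: [0.053, 3.141, 0.0]
wrist_force: [-0.4, -1.6, 5.5]
finger_gap: 0.2
grip_force: 2.8
```

>>> drive_tool([
  [[0, 0.15, 0], 0],
  [[0, 0.15, 0], 0],
  [[0, 0.15, 0], 0],
  [[0, 0.15, 0], 0],
  [[0, 0.15, 0], 0],
  [[0, 0.15, 0], 0],
  [[0, 0, 0], 0],
])

```text
time: 9.65
tool_pos: [446.0, 50.8, 39.3]
orientation: [0.053, 3.141, 0.001]
wrist_force: [-0.1, -0.8, 5.3]
finger_gap: 0.2
grip_force: 2.8
```

```bash
python3 - <<'E'
from h import *
a=cams.get_image("scene");b=cams.get_image("wrist")
cv2.imwrite("pics/m1.png",np.hstack([cv2.resize(a[130:240,150:300],(520,381),interpolation=3),b[120:310,:280][:, :]if 0 else cv2.resize(b[120:310,0:140],(280,381))])[:,:,::-1])
E
```

```text
(no output)
```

View pics/m1.png

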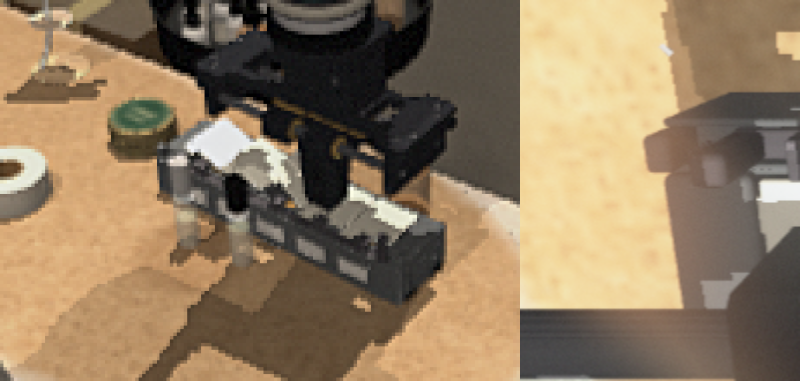

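The fingers stand on the row just past lid 2, with lids 1–2 flat behind them (crop at about (385,215)). Lids 4–5 are still raised at about (215,140) and (265,160). I'll go on.

>>> drive_tool([
  [[0, 0.15, 0], 0],
  [[0, 0.15, 0], 0],
  [[0, 0.15, 0], 0],
  [[0, 0.15, 0], 0],
  [[0, 0.15, 0], 0],
  [[0, 0.15, 0], 0],
  [[0, 0.15, 0], 0],
  [[0, 0.15, 0], 0],
  [[0, 0, 0], 0],
])

```text
time: 10.88
tool_pos: [447.5, 98.6, 39.3]
orientation: [-0.053, -3.141, 0.0]
wrist_force: [-0.6, -2.9, 6.6]
finger_gap: -0.0
grip_force: 3.2
```

>>> drive_tool([
  [[0, 0.15, 0], 0],
  [[0, 0.15, 0], 0],
  [[0, 0.15, 0], 0],
  [[0, 0.15, 0], 0],
  [[0, 0.15, 0], 0],
  [[0, 0.15, 0], 0],
  [[0, 0.15, 0], 0],
  [[0, 0.15, 0], 0],
  [[0, 0, 0], 0],
])

```text
time: 12.0
tool_pos: [448.9, 146.5, 39.4]
orientation: [-0.053, -3.141, 0.0]
wrist_force: [-0.6, -2.7, 6.5]
finger_gap: 0.3
grip_force: 3.5
```

>>> drive_tool([
  [[0, 0.15, 0], 0],
  [[0, 0.15, 0], 0],
  [[0, 0.15, 0], 0],
  [[0, 0.15, 0], 0],
  [[0, 0.15, 0], 0],
  [[0, 0.15, 0], 0],
  [[0, 0.15, 0], 0],
  [[0, 0, 0], 0],
])

```text
time: 13.0
tool_pos: [450.3, 188.4, 39.4]
orientation: [-0.053, -3.141, 0.001]
wrist_force: [-0.9, -4.4, 8.4]
finger_gap: 0.4
grip_force: 3.8
```

>>> drive_tool([
  [[0, 0, -0.3], 0],
  [[0, 0, -0.9], 0],
  [[0, 0, -0.9], 0],
  [[0, -0.9, -0.9], 0],
  [[0, -0.9, 0], 0],
  [[0, -0.9, 0], 0],
  [[0, -0.9, 0], 0],
  [[0, 0, 0], 0],
  [[0, 0, 0], 0],
])

```text
time: 14.12
tool_pos: [445.4, 44.8, 159.0]
orientation: [-0.055, -3.141, -0.001]
wrist_force: [0.5, -0.3, -0.6]
finger_gap: 0.6
grip_force: 0.0
```

```bash
python3 look.py w3.png
```

```text
[445.4  44.8 159. ] [-5.49727807e-02 -3.14068413e+00 -1.47532699e-03]
deck 0.61 [187.1 171.9] [445.  -27.9  39. ]
far_deck 0.68 [189.6 436.4] [455.  195.1  39. ]
ridge 0.73 [158.8 177.7] [418.5 -16.3  56. ]
case 0.72 [178.7 299.8] [450.6  84.5   0. ]
case 0.3 [191.3 436.8] [467.8 217.3   0. ]
dropper_09 0.77 [237.  233.9] [508.5  18.    0. ]
dropper_09 0.34 [191.4 436.7] [467.9 217.2   0. ]
atomiser_1 0.78 [112.8 311.9] [389.4  95.7   0. ]
atomiser_1 0.56 [106.4 362.1] [385.3 141.2   0. ]
crimp_tin 0.67 [190.7 486.9] [468.9 265.8   0. ]
crimp_tin 0.51 [180.4 299.7] [452.3  84.4   0. ]
```

View pics/w3.png

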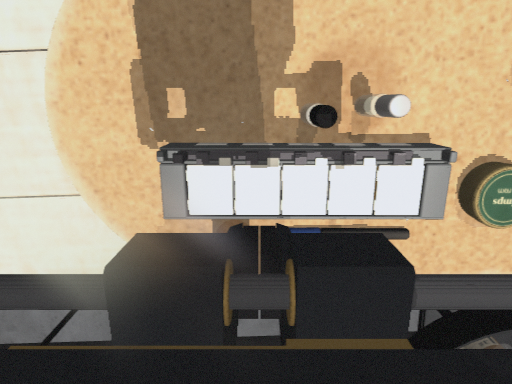

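All five lids lie flat (cols 186–422, rows 165–215) and the case has not moved. The ridge is at about (159,178). I'll move behind the ridge, above the block.

>>> drive_tool([
  [[0.16, -0.58, 0.3], 0],
  [[0.16, -0.58, 0.3], 0],
  [[0.16, -0.58, 0.3], 0],
  [[0.16, -0.58, 0.3], 0],
  [[0, 0, 0.5], 0],
  [[0, 0, 0.5], 0],
  [[0, 0, 0.3], 0],
  [[0, 0, 0.2], 0],
  [[0, 0, 0], 0],
  [[0, 0, 0], 0],
  [[0, 0, 0], 0],
])

```text
time: 15.9
tool_pos: [417.5, -47.8, 51.8]
orientation: [0.054, 3.14, -0.0]
wrist_force: [-0.4, 0.3, -0.3]
finger_gap: 0.4
grip_force: 0.0
```

```bash
python3 look.py w4.png; python3 -c "
import cv2;a=cv2.imread('pics/w4.png');cv2.imwrite('pics/w4c.png',cv2.resize(a[130:310,180:420],None,fx=3,fy=3,interpolation=3))"
```

```text
[417.5 -47.8  51.8] [ 5.37251998e-02  3.13980360e+00 -3.57732585e-04]
atomiser_1 0.91 [160.9 483.6] [390.4  91.4   0. ]
```

View pics/w4c.png

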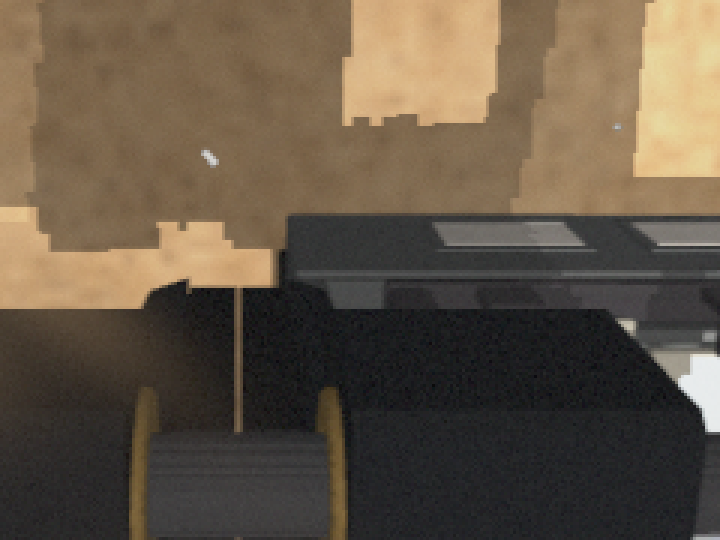

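The fingertips (crop cols 145–330) stand just over the case's end, and the ridge is hidden just ahead of them. I'll lower 3 mm more and push in small steps, watching the force.

>>> drive_tool([
  [[0, 0, 0.07], 0],
  [[0, 0.1, 0], 0],
  [[0, 0.1, 0], 0],
  [[0, 0, 0], 0],
])

```text
time: 16.8
tool_pos: [417.1, -39.4, 48.3]
orientation: [-0.053, -3.141, -0.0]
wrist_force: [0.3, -0.2, -0.3]
finger_gap: 0.4
grip_force: 0.0
```

>>> drive_tool([
  [[0, 0.07, 0], 0],
  [[0, 0.07, 0], 0],
  [[0, 0, 0], 0],
])

```text
time: 17.18
tool_pos: [417.4, -34.0, 48.3]
orientation: [0.054, 3.141, -0.0]
wrist_force: [-0.4, 0.0, -0.8]
finger_gap: 0.4
grip_force: 0.1
```

>>> drive_tool([
  [[0, 0.07, 0], 0],
  [[0, 0.07, 0], 0],
  [[0, 0, 0], 0],
])

```text
time: 17.55
tool_pos: [417.6, -28.3, 48.3]
orientation: [0.054, 3.141, 0.0]
wrist_force: [-1.3, -0.8, -0.3]
finger_gap: 0.5
grip_force: 0.2
```

>>> drive_tool([
  [[0, 0.07, 0], 0],
  [[0, 0.07, 0], 0],
  [[0, 0, 0], 0],
])

```text
time: 17.92
tool_pos: [417.8, -22.7, 48.3]
orientation: [0.054, 3.141, 0.0]
wrist_force: [-0.2, -0.4, 0.6]
finger_gap: 0.6
grip_force: 0.1
```

>>> drive_tool([
  [[0, 0.05, 0], 0],
  [[0, 0.05, 0], 0],
  [[0, 0, 0], 0],
])

```text
time: 18.3
tool_pos: [417.9, -18.8, 48.3]
orientation: [0.054, 3.141, 0.0]
wrist_force: [0.8, -0.6, 0.5]
finger_gap: 0.7
grip_force: 0.2
```

>>> drive_tool([
  [[0, 0.05, 0], 0],
  [[0, 0, 0], 0],
])

```text
time: 18.55
tool_pos: [417.9, -17.2, 48.3]
orientation: [-0.053, -3.141, 0.001]
wrist_force: [-0.3, -2.2, 0.3]
finger_gap: 0.7
grip_force: 1.7
```

>>> drive_tool([
  [[0, 0.03, 0], 0],
  [[0, 0, 0], 0],
  [[0, 0, 0], 0],
])

```text
time: 18.92
tool_pos: [417.8, -16.0, 48.3]
orientation: [-0.054, -3.141, 0.001]
wrist_force: [-1.5, -5.1, 1.6]
finger_gap: 0.3
grip_force: 2.6
```

```bash
python3 - <<'E'
from h import *
for i in range(4):
    s=sensors.get_state();print(np.round(s["tool_pos"],1),np.round(s["wrist_force"],1),s["grip_force"]);b=cams.get_image("wrist")
save(cv2.resize(b[140:300,220:500],None,fx=2.8,fy=2.8,interpolation=3),"p1.png")
E
```

```text
[417.8 -16.   48.3] [-1.5 -5.1  1.6] 2.574179711518809
[417.9 -16.   48.3] [-0.7 -5.2  1.4] 2.569832521257922
[417.8 -16.   48.3] [-1.1 -4.8  1.5] 2.566178262932226
[417.9 -16.   48.3] [-1.3 -5.4  1.1] 2.563782058423385
```

View pics/p1.png

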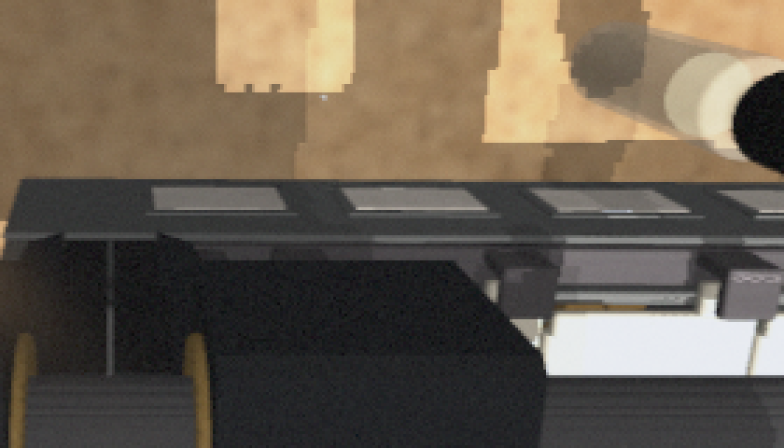

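The force holds steady at 5 N, well above the bar's 1.2 N. The tongues lie over the lid tabs (crop (525,285) and (750,290)), so the bar is at its stop. I'll back off, lift and check.

>>> drive_tool([
  [[0, -0.1, 0], 0],
  [[0, -0.15, 0], 0],
  [[0, 0, -0.5], 0],
  [[0, 0, -0.8], 0],
  [[-0.2, 0.5, -0.8], 0],
  [[-0.2, 0.5, -0.6], 0],
  [[-0.2, 0.5, 0], 0],
  [[0, 0.5, 0], 0],
  [[0, 0, 0], 0],
  [[0, 0, 0], 0],
])

```text
time: 20.38
tool_pos: [444.1, 53.0, 156.0]
orientation: [-0.054, -3.141, 0.0]
wrist_force: [-0.3, -0.9, 0.0]
finger_gap: 0.5
grip_force: 0.0
```

```bash
python3 look.py w5.png
```

```text
[444.1  53.  156. ] [-5.36512312e-02 -3.14051187e+00  2.04670464e-04]
deck 0.78 [188.8 161.8] [444.2 -27.5  39. ]
far_deck 0.85 [193.6 428.5] [455.9 195.2  39. ]
ridge 0.94 [161.3 191.7] [419.1   3.1  56. ]
case 0.92 [181.5 295.7] [451.1  88.3   0. ]
case 0.39 [159.3 191.5] [426.5  -9.    0. ]
dropper_09 0.68 [238.8 225.7] [507.6  18.2   0. ]
dropper_09 0.23 [187.1 162.4] [452.3 -39.2   0. ]
atomiser_1 0.71 [120.4 301.2] [394.3  93.6   0. ]
crimp_tin 0.72 [192.2 480.9] [467.7 266.1   0. ]
```

View pics/w5.png

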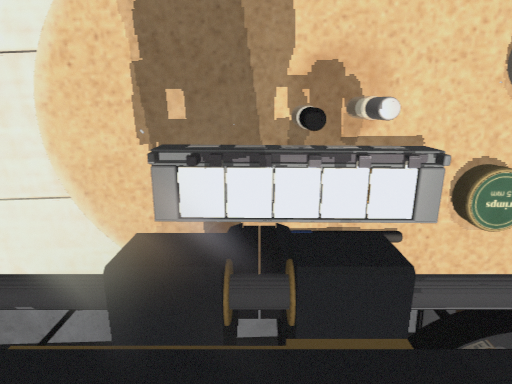

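The ridge moved from y ≈ -17 to +3 mm, so the bar made its full travel. The tongues cover the tabs along row 160, the lids are flat, and the case and bystanders are in place. I'll hand in.

```bash
python3 -c "
from rig import order;print(order.finish_job())"
```

```text
the job is handed in; nothing more can be done
None
```

All five lids were pressed flush in order, the locking bar was then pushed to its stop, and the job is handed in; the hand-in returned no verdict, but the last picture shows the lids flat, the bar across, and the case and the bystanders in view where they stood.

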